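Pack and lock the highlighter totes

ROBOT

A 7-joint arm with a two-finger parallel gripper is mounted at the origin on the work surface. World frame = base frame: x ahead of the robot, y to its left, z up, the work surface at z = 0. Lengths are in m, angles in rad, forces in N, time in s.
With the tool pointing down it reaches from about 0.4 to 0.85 m from the base axis. Payload 10.4 kg.
Tool frame: the origin (TCP) lies midway between the tips of the shut fingers; the grasp point (between the pads) lies 19 mm behind it; z points along the fingers, y is the line along which they close (so a half turn about z gives the same grasp; the last joint's range is limited). The gripper opens to 87 mm and grips with 3 to 60 N. Pads are 19 mm wide; open, the fingers measure 117 mm over their backs; the gripper's body (75 mm by 190 mm) begins 51 mm behind the grasp point.
Start: joints at [-1.343, 0.332, -0.065, 1.46, 0.022, 1.35, -0.088], TCP at [0.155, 0.605, 0.223] pointing down, gripper open.
Joint ranges: [-2.6, 2.6], [-0.5, 2.12], [-1.47, 1.34], [0.16, 2.42], [-1.27, 4.41], [0.06, 2.06], [-2.6, 2.6]. Speed limits (rad/s): [2.22, 2.22, 2.79, 2.79, 3.14, 3.14, 3.14].

INTERFACE

Orientations are given as a unit quaternion [x, y, z, w].
In Python, from bench import r gives the robot as it stands.
- The arm moves only by the tool arm_command, never from a script. Its argument "moves" is one flat list of numbers, 4 for each row, row after row: the shift along the tool's x, y, z in cm, then the turn about the tool's z in degrees. A call has 1 to 12 rows; each row shifts and turns the commanded pose from where the row before left it, along the tool's axes as they then stand; what a row does not reach is not made up. A row lasts 1/12 s, in which the tool goes at most 41.7 mm and 7.16 degrees, less where a joint would pass 70% of its speed; a pose out of reach is approached as far as the arm can. A call with a gripper value outside its range is refused whole. "fingers" is the opening in per cent of the stroke, from 0 (shut) to 100 (fully open), set as the call begins (left out, the last holds). The fingers move at their own pace and stop on an object; "squeeze" is the grip in N (left out, the last holds). Time passes only in rows, so rows that do not move let the fingers close. It gives the time, the measured TCP pose, the force, the opening and the grip force at its end, in the units of the state.
- r.read_state(): the state, without advancing time (a new reading comes with each control period).
- r.camera(name): name is "scene" or "top"; returns the picture (384x512x3 uint8, red, green, blue); there is no depth.
- r.camera_info(name): a dict with "fx", "fy", "cx", "cy" (pixels), "k1" (the pictures are not rectified: a ray, as slopes to the right and down, at radius r is drawn at 1 + k1 r^2 times it, then the intrinsics apply), "origin" and "attitude" of the camera in the world. Camera axes: x right, y up, looking along -z (the intrinsics and any distortion apply to the point x, -y, -z); pixel columns grow to the right and rows downward; lengths in m; the calibration is good to about 2 mm. A picture is of the moment at which its call begins. camera_info takes no time and is no camera call.
- r.close_job(): hands the job in; it is judged then, once.
The state is a dict: "time": time; "joint_positions": joint angles; "joint_vel": joint speeds; "joint_torque": joint torques, N m; "ee_pos": TCP position; "eef_rot": TCP orientation; "ft_force": force on the tool from outside, world axes, zero at the start; "torque": the same for the moment, N m; "width": finger opening in m; "grip_force": force on a finger pad.
Only numpy, scipy, OpenCV 4.12 (cv2) and the standard library are available. Lean on these libraries where they do the work, as an engineer would, in place of code of your own. Each camera call takes 0.05 s, during which the arm holds its last target. There are 200 camera calls.

TASK

Pack the highlighters for the field visit: pull every highlighter out of the wooden holder and lay it flat in the lower tote on the dock, then turn the loose upper tote half a turn so that it stacks on the lower one (its orange end opposite to the lower tote's orange end) instead of nesting, and set it squarely on the ledges. Then lock the stack: press the red bolt plate fully in and, keeping it pressed, slide the yellow keeper fully across so that it traps the bolt. Leave the other things on the desk where they are.

Things in the scene. Friction and masses are not known exactly. Their poses are not given: they have to be found in the camera images.
- dock: Fixed transport dock (mm): teal lower tote 180 x 132 (long side along x), its +x end wall ORANGE, rim 95 above the desk. On its +y side a grey bolt tower (x +-50, y 89 to 127, top 160), then bolt plate and keeper, out to y = 185. Origin: on the desk under the lower tote's centre; x to the orange end, y to the tower, z up.
- lower_in (a point): Centre of the lower tote's inner floor (14 mm above the desk). Inner space 172 mm along dock x by 124 mm along y, rim 95 mm above the desk. Four black ledges (20 mm long, standing 12 mm in from the long walls, tops 80 mm above the desk) at dock x = +40 and -65.
- tote: Loose upper tote (mm), teal, about 350 g: body 164 x 92, 58 high; flange along each long side (to y = +-74, z 50 to 58); black ribs on the long sides at its own x = -40 and +65, out to y = +-58. Its +x end is ORANGE. Origin: centre of underside, z up. Orange over orange, the ribs miss the ledges and it drops inside (nests).
- tote_mark (a point): Middle of the upper tote's orange end wall (tote x = +82, z = 30 mm). With this end opposite to the lower tote's orange end, the ribs stand on the ledges (stacked): tote origin then 80 mm above the dock's origin, sunk 15 mm below the lower rim with 4 mm play all round.
- tote_handle (a point): Centre of the upper tote's grey handle bar, 14 mm wide, 14 mm high, running 158 mm along tote x; 105 mm above the tote's underside, above the tote's middle.
- holder: Fixed wooden highlighter holder 235 x 60 mm, 55 mm high, with five upright wells (23 x 19 mm, 45 mm deep) along its x at x = -88, -44, 0, 44, 88 mm. Origin: on the desk under its centre.
- bolt (a joint): Spring bolt of the dock, m: 0 = out, 0.022 = pushed fully in, towards dock -y. The spring takes 4 N to start, about 12 N fully in, and throws it out again when let go. Pushed in, its steel nose reaches over the stacked tote's flange (4 mm above it). Held by the keeper it rests at about 0.019.
- bolt_face (a point): Centre of the outer face of the bolt's red push plate, facing dock +y; 100 mm wide along dock x (x +-50), 37 mm high (105 to 142 mm above the desk). Bolt out: dock x = 0, y = 158 mm; pushed in: y = 136 mm.
- keeper (a joint): Yellow keeper slide, m: 0 = open, 0.030 = closed, towards dock +x; 2 N, stays where left. Its post (open: dock x -75 to -60, y 139 to 155, top 140 mm high) slides across the outer face of the pushed-in plate and traps it. With the plate out the post stops at the plate's edge after 10 mm: keep the plate pressed while sliding.
- keeper_paddle (a point): Centre of the -x face of the keeper's upright paddle, which is pushed to dock +x; face y 132 to 185, 145 to 173 mm above the desk; dock x = +14 when open. It stands above the red plate: a finger pointing down, tip pressing the plate between post and paddle and moving to +x, takes the paddle along, tip sliding on the plate. Yellow rail below: top 91 mm high.
- pen0: Yellow chunky highlighter, 120 mm long, section 20 (its x) x 16 mm (its y), 30 g; stands upright in a well, its foot 10 mm and its top 130 mm above the desk. May be absent. Origin: centre of its foot, z along its length to the cap end.
- pen1: Pink chunky highlighter, 120 mm long, section 20 (its x) x 16 mm (its y), 30 g; stands upright in a well, its foot 10 mm and its top 130 mm above the desk. May be absent. Origin: centre of its foot, z along its length to the cap end.
- pen2: Green chunky highlighter, 120 mm long, section 20 (its x) x 16 mm (its y), 30 g; stands upright in a well, its foot 10 mm and its top 130 mm above the desk. May be absent. Origin: centre of its foot, z along its length to the cap end.
- pen3: Orange chunky highlighter, 120 mm long, section 20 (its x) x 16 mm (its y), 30 g; stands upright in a well, its foot 10 mm and its top 130 mm above the desk. May be absent. Origin: centre of its foot, z along its length to the cap end.
- pen4: Blue chunky highlighter, 120 mm long, section 20 (its x) x 16 mm (its y), 30 g; stands upright in a well, its foot 10 mm and its top 130 mm above the desk. May be absent. Origin: centre of its foot, z along its length to the cap end.
- phone: Black phone 155 x 75 x 9 mm lying flat; not part of the job. Origin: centre of its underside.
- tape: Black roll of tape, 100 mm across, 48 mm high; not part of the job. Origin: centre of its underside.
- cutter: Closed box cutter, black and orange, 150 x 26 x 16 mm, lying; not part of the job. Origin: centre of its underside.
- stapler: Red stapler 140 x 36 x 52 mm; not part of the job. Origin: centre of its underside.
- mug: White mug, 80 mm across, 90 mm high; not part of the job. Origin: centre of its underside.
- folders: Stack of teal folders, 148 x 210 x 39 mm; not part of the job. Origin: centre of its underside.
Mind the look-alikes: they are no part of the job. What is meant by the pen2 is not white, and is the smaller of those in its own colour.

How it is judged:
By the outcome, as a careful person would: the job done as asked, in the order asked, and still so for the second after the job is handed in, with the robot touching nothing.
Of pen0, pen1, pen2, pen3, pen4 only 3 to 5 are there at a start; the rules pass over those that are not, and their reading is None.
At some moment in a run one of tote may be knocked a few centimetres aside while the robot is not near it.
Once in a run the grip may slacken for a moment while it holds something.
It also fails if it takes over 210 s, if anything falls off the work surface, if the arm or the gripper's body presses on something with over 40 N, if the wrist force passes 120 N, or if a joint passes its speed limit or range.

## Working session

There is one attempt and no reset: what is moved stays moved. The work goes in short steps, Python scripts to look and compute and a tool call to move; the robot and the scene stay as the last step left them, time stands still between calls to the robot, and variables do not carry over. Pictures are saved under pics/ and viewed, at most 18 in all, crops included, and the job is handed in when it is done.

Besides the shell and the picture viewer there is one more tool, called after ">>>" as name(argument=value, ...) on one line, values as JSON. arm_command: Moves the arm, as the interface text tells. Its arguments: {"type":"object","properties":{"moves":{"type":"array"},"fingers":{"type":"number"},"squeeze":{"type":"number"}},"required":["moves"]}

```bash
mkdir -p pics; ls
python3 - <<'E'
from bench import r
import cv2,numpy as np
for n in("scene","top"):
    im=r.camera(n); cv2.imwrite(f"pics/{n}0.png",cv2.resize(im[:,:,::-1],(800,600),interpolation=cv2.INTER_CUBIC)); print(n,r.camera_info(n))
s=r.read_state();print(s)
E
```

```text
pics
scene {'fx': 361.090730045496, 'fy': 361.090730045496, 'cx': 257.0945754386129, 'cy': 194.9154637979182, 'k1': 0.011581525634302878, 'origin': array([1.17645   , 0.47785813, 0.80613768]), 'attitude': array([0.18399854, 0.35809424, 0.81889987, 0.40904285])}
top {'fx': 352.3030838231103, 'fy': 352.3030838231103, 'cx': 254.45956399690297, 'cy': 191.34735775074398, 'k1': 0.02834921121901068, 'origin': array([0.51477858, 0.03611167, 1.1796269 ]), 'attitude': array([-0.01254406,  0.01494411,  0.71311404, -0.70077649])}
{'time': 0.1, 'joint_positions': array([-1.34261074,  0.33277942, -0.06471309,  1.46083948,  0.02160035,
        1.34984971, -0.08848607]), 'joint_vel': array([ 0.00029367, -0.00228913, -0.00047434, -0.00074166, -0.0006262 ,
       -0.0005265 , -0.00058958]), 'joint_torque': array([ 8.22854654e-04, -6.24548578e+01,  2.42030143e-02, -3.90718961e+01,
       -6.13927050e-02,  3.65996780e-02,  7.70910128e-05]), 'ee_pos': array([0.15501747, 0.6051392 , 0.2218603 ]), 'eef_rot': array([ 1.25041998e-01,  9.92151274e-01, -5.88115705e-04, -5.02943515e-05]), 'ft_force': array([0.7620019 , 0.23096276, 1.12491112]), 'torque': array([-0.04840795,  0.02489108, -0.00599876]), 'grip_force': 0.0, 'width': 0.08747384611746359}
```

View pics/scene0.png

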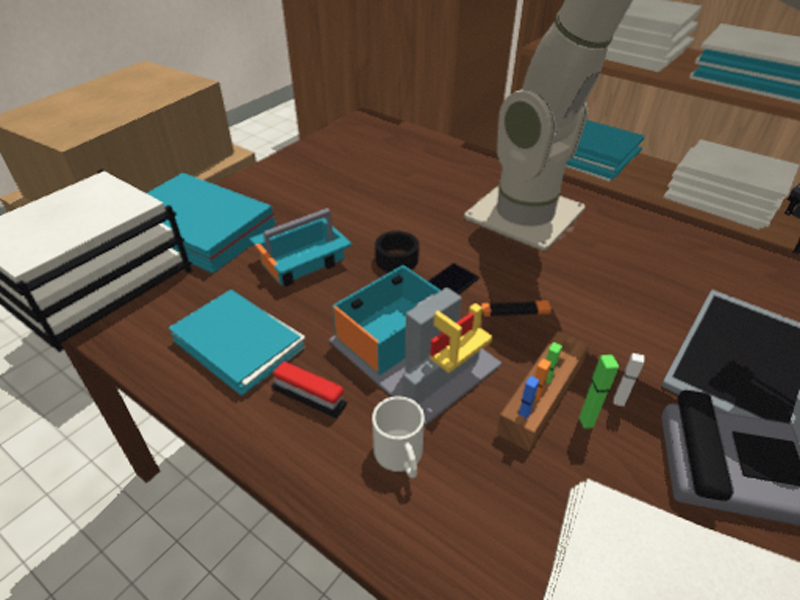

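View pics/top0.png

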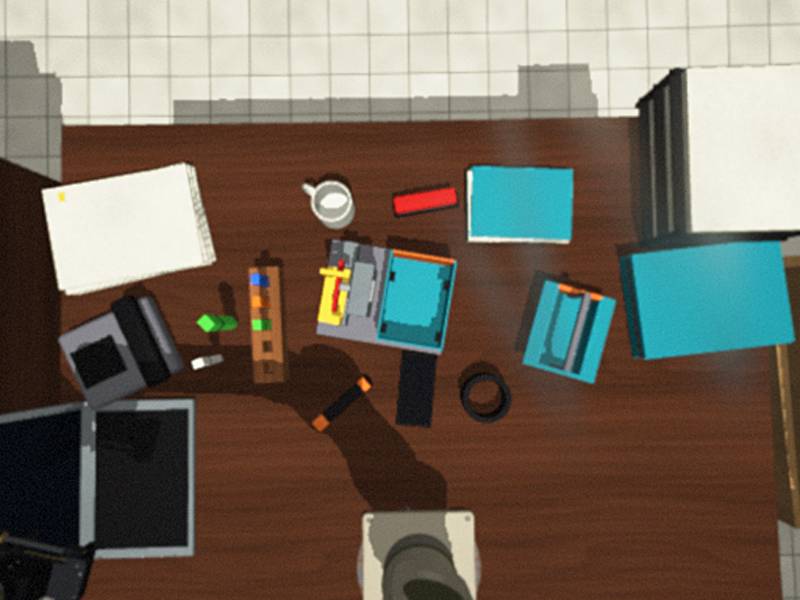

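The scene picture shows three pens in the holder (blue, orange, green). The big green and the white ones stand outside it. In the top picture the holder is near (265,320), the dock near (395,295) and the upper tote near (570,330), with its orange end up, towards +x. I'll enlarge crops to measure.

```bash
cat > h.py <<'E'
from bench import r
import cv2,numpy as np
from scipy.spatial.transform import Rotation as R
def px2w(n,u,v,z):
    i=r.camera_info(n);x,y=(u-i['cx'])/i['fx'],(v-i['cy'])/i['fy'];a,b=x,y
    for _ in range(20):
        f=1+i['k1']*(a*a+b*b);a,b=x/f,y/f
    d=R.from_quat(i['attitude']).apply([a,-b,-1]);o=i['origin']
    return o+d*(z-o[2])/d[2]
def w2px(n,p):
    i=r.camera_info(n);q=R.from_quat(i['attitude']).inv().apply(np.array(p)-i['origin'])
    a,b=q[0]/-q[2],-q[1]/-q[2];f=1+i['k1']*(a*a+b*b)
    return i['cx']+i['fx']*a*f,i['cy']+i['fy']*b*f
def crop(n,name,u0,v0,w,h,k):
    im=r.camera(n)[v0:v0+h,u0:u0+w,::-1]
    cv2.imwrite(f"pics/{name}.png",cv2.resize(im,None,fx=k,fy=k,interpolation=cv2.INTER_CUBIC))
def st():
    s=r.read_state();e=R.from_quat(s['eef_rot']).as_matrix()
    print('t %.2f'%s['time'],'pos',s['ee_pos'].round(4),'xaxis deg %.2f'%np.degrees(np.arctan2(e[1,0],e[0,0])),'z',e[:,2].round(3),'F',s['ft_force'].round(1),'w %.4f'%s['width'],'g %.1f'%s['grip_force'],'q',s['joint_positions'].round(2))
    return s,e
def go(x,y,z,ax=None):
    "shift in tool axes (cm) and turn (deg) to bring tool x axis to ax"
    s,e=st();d=e.T@(np.array([x,y,z])-s['ee_pos'])*100
    t=0
    if ax is not None:
        t=-(ax-np.degrees(np.arctan2(e[1,0],e[0,0])));t=(t+180)%360-180
    print('target',x,y,z,'shift cm',d.round(2),'turn',round(t,1))
E
python3 - <<'E'
from h import *
crop("top","hold",150,145,150,110,5)
crop("top","tote",330,170,70,80,7)
st()
E
```

```text
t 0.20 pos [0.1551 0.6052 0.2221] xaxis deg 165.63 z [-0.    -0.001 -1.   ] F [-0.5 -0.4  0. ] w 0.0871 g 0.0 q [-1.34  0.33 -0.06  1.46  0.02  1.35 -0.09]
```

View pics/hold.png

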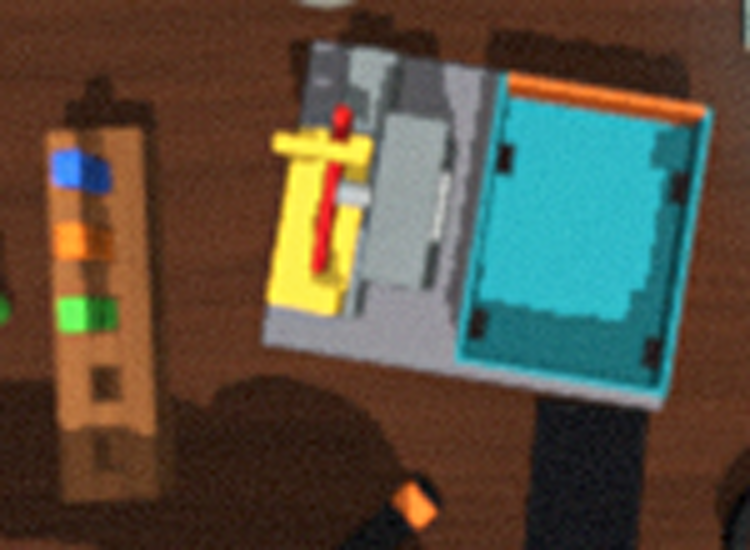

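View pics/tote.png

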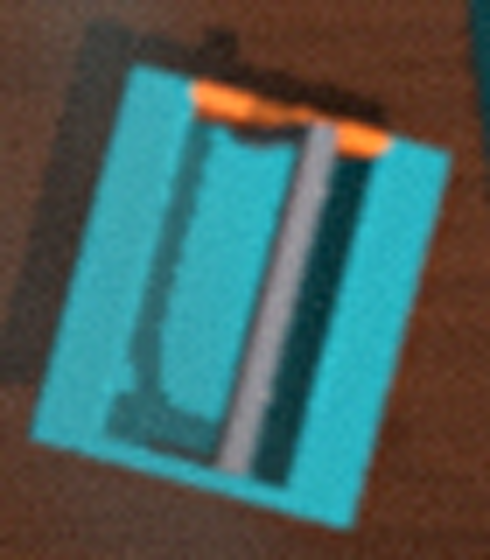

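Dock crop: lower rim corners at (505,75), (712,108), (662,397) and (457,360). The holder top has corners (47,130), (143,127), (62,500) and (158,498). Pen tops are at about (68,168), (70,240) and (73,313). Tote crop: flange corners at (135,65), (452,150), (352,527) and (32,438), with the handle running from (318,128) to (235,470).

```bash
cat > m.py <<'E'
from h import *
def P(l,z,o,k): return np.array([px2w("top",o[0]+a/k,o[1]+b/k,z)[:2] for a,b in l])
def fit(m,w):
    m=np.array(m,float)/1;w=np.array(w);mc,wc=m.mean(0),w.mean(0)
    A=(m-mc)[:,0]+1j*(m-mc)[:,1];B=(w-wc)[:,0]+1j*(w-wc)[:,1]
    c=(np.conj(A)*B).sum()/(abs(A)**2).sum();rot=np.exp(1j*np.angle(c))
    o=wc-np.array([(rot*complex(*mc)).real,(rot*complex(*mc)).imag])
    print('origin',o.round(4),'yaw %.2f'%np.degrees(np.angle(c)),'scale %.3f'%abs(c));return o,np.angle(c)
E
python3 - <<'E'
from m import *
o=(150,145)
fit([(.09,.066),(.09,-.066),(-.09,-.066),(-.09,.066)],P([(505,75),(712,108),(662,397),(457,360)],.095,o,5))
h=fit([(.1175,.03),(.1175,-.03),(-.1175,.03),(-.1175,-.03)],P([(47,130),(143,127),(62,500),(158,498)],.055,o,5))
pw=P([(68,168),(70,240),(73,313)],.13,o,5);print(pw.round(4))
for p in pw:
    d=(p-h[0]);c,s=np.cos(h[1]),np.sin(h[1]);print('in holder',(c*d[0]+s*d[1]).round(4),(c*d[1]-s*d[0]).round(4))
o=(330,170)
fit([(.082,.074),(.082,-.074),(-.082,-.074),(-.082,.074)],P([(135,65),(452,150),(352,527),(32,438)],.058,o,7))
print(P([(318,128),(235,470)],.112,o,7))
go(.5,.3,.3,0)
E
```

```text
origin [ 0.5545 -0.0059] yaw -10.72 scale 0.990
origin [0.5114 0.2998] yaw 1.79 scale 1.004
[[0.5983 0.302 ]
 [0.5553 0.3012]
 [0.5119 0.2997]]
in holder 0.0868 -0.0005
in holder 0.0439 0.0
in holder 0.0005 -0.0001
origin [ 0.4866 -0.3164] yaw -16.60 scale 1.043
[[ 0.55917704 -0.3341431 ]
 [ 0.41259557 -0.29392374]]
t 0.20 pos [0.1551 0.6052 0.2221] xaxis deg 165.63 z [-0.    -0.001 -1.   ] F [-0.5 -0.4  0. ] w 0.0871 g 0.0 q [-1.34  0.33 -0.06  1.46  0.02  1.35 -0.09]
target 0.5 0.3 0.3 shift cm [-40.99 -21.01  -7.77] turn 165.6
```

Run:
```python
from m import *
s=1.5625
print('biggreen base/top', px2w("top",232/s,323/s,0), [px2w("top",207/s,322/s,z) for z in(.13,.16,.19)])
print('scene base', px2w("scene",586/s,425/s,0),'top',[px2w("scene",607/s,360/s,z) for z in(.13,.16,.19)])
print('white base', px2w("top",220/s,360/s,0), px2w("top",197/s,363/s,.13))
print(px2w("scene",622/s,402/s,0))
go(.598,.302,.25,181.8)
```

```text
biggreen base/top [0.51549387 0.38583097 0.        ] [array([0.51817284, 0.3943883 , 0.13      ]), array([0.51807583, 0.38414818, 0.16      ]), array([0.51797881, 0.37390807, 0.19      ])]
scene base [5.21459938e-01 3.92972502e-01 1.11022302e-16] top [array([0.48803431, 0.38292526, 0.13      ]), array([0.51857908, 0.3871374 , 0.16      ]), array([0.54912385, 0.39134954, 0.19      ])]
white base [0.43736626 0.41154387 0.        ] [0.44110832 0.41333402 0.13      ]
[0.43600762 0.42430138 0.        ]
t 0.20 pos [0.1551 0.6052 0.2221] xaxis deg 165.63 z [-0.    -0.001 -1.   ] F [-0.5 -0.4  0. ] w 0.0871 g 0.0 q [-1.34  0.33 -0.06  1.46  0.02  1.35 -0.09]
target 0.598 0.302 0.25 shift cm [-50.43 -18.38  -2.78] turn -16.2
```

>>> arm_command(moves=[-3,-1.1,-1.4,0,-3,-1.1,-1.4,0,-3,-1.1,0,0,-3,-1.1,0,0,-3,-1.1,0,0,-3,-1.1,0,0,-3,-1.1,0,0,-3,-1.1,0,0,-3,-1.1,0,0,-3,-1.1,0,0,-3,-1.1,0,0,-3,-1.1,0,0], fingers=50, squeeze=12)

```text
time: 1.2
ee_pos: [0.4722, 0.3872, 0.2505]
eef_rot: [0.125, 0.992, 0.0, -0.0]
ft_force: [-0.3, 1.4, -0.3]
width: 0.0438
grip_force: 0.0
```

>>> arm_command(moves=[-3,-1.1,0,0,-3,-1.1,0,0,-3,-1.1,0,0,-3,-1.1,0,0,-2.4,-0.8,0,-5.4,0,0,0,-5.4,0,0,0,-5.4,0,0,0,0])

```text
time: 1.87
ee_pos: [0.598, 0.3016, 0.2501]
eef_rot: [-0.018, 1.0, -0.0, -0.0]
ft_force: [-1.5, 0.3, 0.8]
width: 0.0435
grip_force: 0.0
```

Run:
```python
from h import *
go(.599,.302,.095,181.8)
```

```text
t 1.87 pos [0.598  0.3016 0.2501] xaxis deg -177.97 z [-0.001 -0.    -1.   ] F [-1.5  0.3  0.8] w 0.0435 g 0.0 q [-0.66  0.42  0.18  1.29 -0.08  1.43  1.12]
target 0.599 0.302 0.095 shift cm [-0.12  0.04 15.51] turn 0.2
```

>>> arm_command(moves=[-0.1,0,3,0,0,0,3,0,0,0,3,0,0,0,3,0,0,0,2,0,0,0,1.5,0,0,0,0,0])

```text
time: 2.45
ee_pos: [0.5963, 0.3016, 0.0916]
eef_rot: [-0.015, 1.0, -0.001, -0.003]
ft_force: [-0.3, -0.3, 0.3]
width: 0.0435
grip_force: 0.0
```

>>> arm_command(moves=[0,0,0,0,0,0,0,0,0,0,0,0,0,0,0,0,0,0,0,0,0,0,0,0], fingers=0)

```text
time: 2.95
ee_pos: [0.599, 0.3029, 0.0964]
eef_rot: [-0.016, 1.0, 0.001, 0.001]
ft_force: [-0.4, 2.1, 2.1]
width: 0.0164
grip_force: 11.9
```

>>> arm_command(moves=[0,0,-1,0,0,0,-2,0,0,0,-3,0,0,0,-3,0,0,0,-3,0,0,0,-3,0,0,0,0,0])

```text
time: 3.53
ee_pos: [0.6008, 0.3028, 0.2536]
eef_rot: [-0.016, 1.0, 0.002, 0.004]
ft_force: [0.4, -0.1, 0.8]
width: 0.0157
grip_force: 12.0
```

```bash
cat >> h.py <<'E'
DO=np.array([.5545,-.0059]);DY=np.radians(-10.72)
def dk(x,y):
    c,s=np.cos(DY),np.sin(DY);return DO+[c*x-s*y,s*x+c*y]
def god(x,y,z,ax=None): go(*dk(x,y),z,ax)
E
python3 - <<'E'
from h import *
crop("scene","g1",200,130,256,192,3)
god(-.060,-.038,.21,169.3)
E
```

```text
t 3.58 pos [0.6001 0.3025 0.2503] xaxis deg -178.20 z [ 0.006  0.003 -1.   ] F [-0.8  1.3 -1.1] w 0.0156 g 12.0 q [-0.67  0.42  0.19  1.3  -0.08  1.43  1.12]
target 0.4884787595673886 -0.03207624518030279 0.21 shift cm [ 12.24 -33.1    3.86] turn 12.5
```

View pics/g1.png

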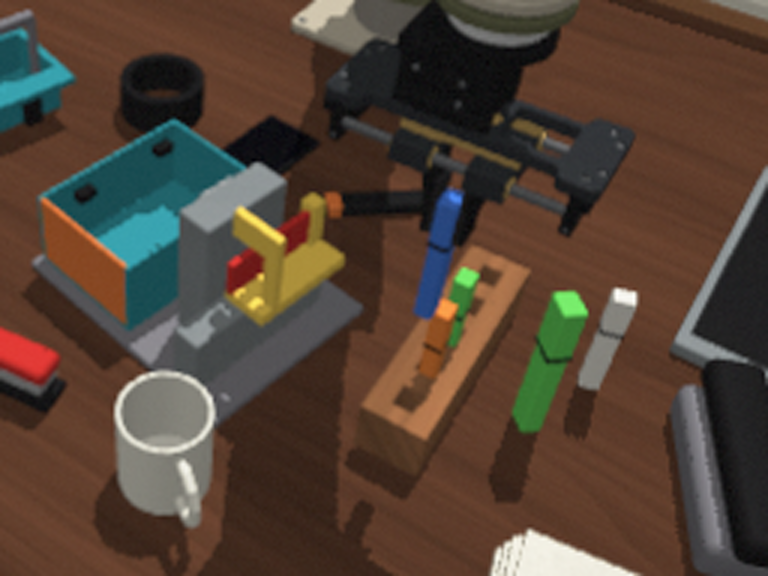

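Blue hangs in the grip at (445,255). The orange and green pens remain in the holder.

>>> arm_command(moves=[0,0,-2.5,0,0,0,-2.5,0,1.3,-3.3,0,0,1.3,-3.3,0,0,1.3,-3.3,0,0,1.3,-3.3,0,0,1.3,-3.3,0,0,1.3,-3.3,0,0,1.3,-3.3,0,0,1.3,-3.3,0,0,1.3,-3.3,0,0,1.3,-3.3,0,0])

```text
time: 4.58
ee_pos: [0.4779, -0.0335, 0.295]
eef_rot: [-0.016, 1.0, 0.0, -0.001]
ft_force: [1.1, -0.7, 0.2]
width: 0.0157
grip_force: 12.0
```

>>> arm_command(moves=[0,0,0,6.2,0,0,0,6.2,0,0,0,0])

```text
time: 4.83
ee_pos: [0.4786, -0.0325, 0.2952]
eef_rot: [0.095, 0.995, 0.0, -0.0]
ft_force: [-0.4, 0.1, 0.0]
width: 0.0157
grip_force: 12.0
```

Run:
```python
from h import *
god(-.070,-.038,.105,169.3)
```

```text
t 4.83 pos [ 0.4786 -0.0325  0.2952] xaxis deg 169.06 z [-0.001  0.    -1.   ] F [-0.4  0.1  0. ] w 0.0157 g 12.0 q [-0.39 -0.04  0.36  1.73  0.01  1.45  1.34]
target 0.4786532802993312 -0.030216149173916854 0.105 shift cm [ 0.02  0.22 19.02] turn -0.2
```

>>> arm_command(moves=[0,0.2,3,0,0,0,3,0,0,0,3,0,0,0,3,0,0,0,3,0,0,0,2.5,0,0,0,1.2,0,0,0,0,0,0,0,0,0])

```text
time: 5.58
ee_pos: [0.4792, -0.0297, 0.1082]
eef_rot: [0.091, 0.996, -0.0, -0.001]
ft_force: [-0.1, -0.5, 0.4]
width: 0.0159
grip_force: 12.0
```

>>> arm_command(moves=[0,0,0.3,0,0,0,0.3,0,0,0,0.2,0,0,0,0,0])

```text
time: 5.92
ee_pos: [0.4797, -0.0298, 0.1006]
eef_rot: [0.092, 0.996, 0.0, 0.0]
ft_force: [-0.8, 0.1, -1.2]
width: 0.0161
grip_force: 12.0
```

>>> arm_command(moves=[0,0,0.3,0,0,0,0.1,0,0,0,0,0], squeeze=4)

```text
time: 6.17
ee_pos: [0.4802, -0.0298, 0.097]
eef_rot: [0.092, 0.996, 0.0, 0.001]
ft_force: [0.1, 0.7, 2.8]
width: 0.0157
grip_force: 4.0
```

>>> arm_command(moves=[-1,0,0.1,0,-1,0,0.1,0,-1,0,0.3,0,-0.9,0,0.3,0,-0.9,0,0.4,0,-0.9,0,0.5,0,-0.8,0,0.6,0,-0.8,0,0.7,0,0,0,0,0])

```text
time: 6.92
ee_pos: [0.552, -0.0436, 0.0647]
eef_rot: [0.092, 0.996, -0.0, -0.001]
ft_force: [-0.3, 0.5, -0.6]
width: 0.016
grip_force: 4.0
```

Run:
```python
from h import *
crop("scene","g2",200,100,160,120,5)
st()
```

```text
t 6.97 pos [ 0.5512 -0.0436  0.0651] xaxis deg 169.41 z [-0.002 -0.001 -1.   ] F [-0.8  0.2 -0.3] w 0.0156 g 4.0 q [-0.32  0.33  0.37  1.84 -0.14  0.99  1.49]
```

View pics/g2.png

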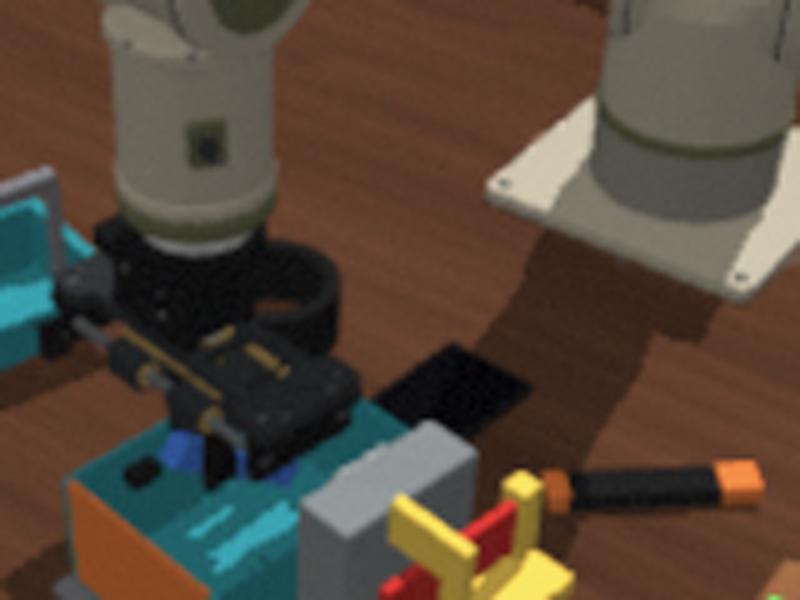

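Blue is tilted in the grip as planned, its cap end at (185,450). I'll continue the arc and release.

>>> arm_command(moves=[-0.7,0,0.7,0,-0.6,0,0.8,0,-0.5,0,0.8,0,-0.3,0,0.5,0,0,0,0,0])

```text
time: 7.38
ee_pos: [0.5683, -0.0432, 0.0382]
eef_rot: [0.091, 0.996, 0.002, -0.005]
ft_force: [-26.3, 14.2, 29.4]
width: 0.0161
grip_force: 36.3
```

>>> arm_command(moves=[0,0,0,0,0,0,0,0,0,0,0,0,0,0,0,0,0,0,0,0], fingers=35)

```text
time: 7.8
ee_pos: [0.5682, -0.0432, 0.0381]
eef_rot: [0.091, 0.996, 0.002, -0.005]
ft_force: [-25.3, 13.8, 26.6]
width: 0.016
grip_force: 27.8
```

>>> arm_command(moves=[0,0,-2,0,0,0,-3,0,0,0,-3,0,0,0,-3,0,0,0,-3,0,0,0,-3,0,0,0,-3,0], squeeze=12)

```text
time: 8.38
ee_pos: [0.5721, -0.0471, 0.2395]
eef_rot: [0.092, 0.996, 0.0, -0.0]
ft_force: [0.9, 0.1, -0.4]
width: 0.0303
grip_force: 0.0
```

Run:
```python
from h import *
go(.5555,.301,.25,181.8)
```

```text
t 8.38 pos [ 0.5721 -0.0471  0.2395] xaxis deg 169.44 z [-0.  0. -1.] F [ 0.9  0.1 -0.4] w 0.0303 g 0.0 q [-0.34  0.21  0.4   1.6  -0.08  1.35  1.46]
target 0.5555 0.301 0.25 shift cm [ 8.01 33.91 -1.04] turn -12.4
```

>>> arm_command(moves=[0.7,3,-3,0,0.7,3.1,-2.2,0,0.7,3.1,0,0,0.7,3.1,0,0,0.7,3.1,0,0,0.7,3.1,0,0,0.7,3.1,0,0,0.8,3.1,0,0,0.8,3.1,0,0,0.8,3.1,0,0,0.7,3,0,0], fingers=50)

```text
time: 9.3
ee_pos: [0.5553, 0.3019, 0.2888]
eef_rot: [0.092, 0.996, 0.0, -0.0]
ft_force: [0.5, -0.7, 0.4]
width: 0.0436
grip_force: 0.0
```

>>> arm_command(moves=[0,0,0,-6.2,0,0,0,-6.2,0,0,0,0])

```text
time: 9.55
ee_pos: [0.5557, 0.3006, 0.2885]
eef_rot: [-0.019, 1.0, -0.0, -0.001]
ft_force: [0.6, 0.1, 0.6]
width: 0.0434
grip_force: 0.0
```

Run:
```python
from h import *
crop("top","t3",210,140,100,100,6)
go(.5555,.301,.103,181.8)
```

```text
t 9.60 pos [0.5558 0.2999 0.2888] xaxis deg -178.26 z [-0.001 -0.    -1.   ] F [-0.1  0.6 -0.3] w 0.0433 g 0.0 q [-0.7   0.32  0.17  1.34 -0.05  1.48  1.07]
target 0.5555 0.301 0.103 shift cm [ 0.02  0.11 18.58] turn -0.1
```

View pics/t3.png

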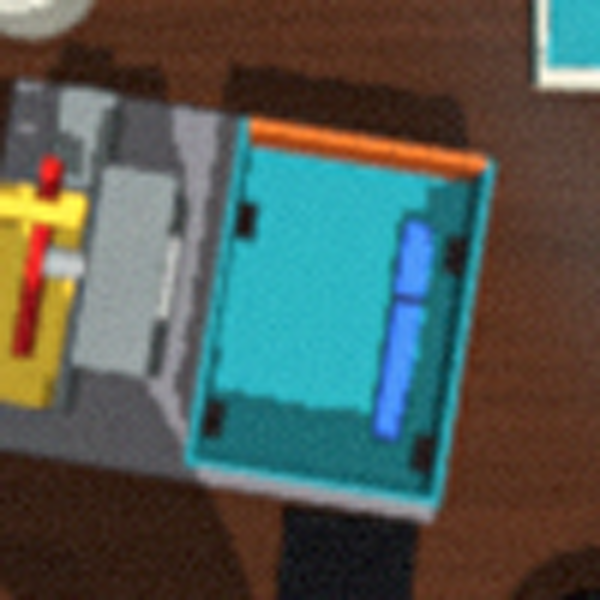

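Blue lies flat in the lower tote at (403,330). Now the orange pen.

>>> arm_command(moves=[0,0.1,3,0,0,0,3,0,0,0,3,0,0,0,3,0,0,0,3,0,0,0,2,0,0,0,1,0,0,0,0.5,0,0,0,0,0])

```text
time: 10.35
ee_pos: [0.5557, 0.3006, 0.1042]
eef_rot: [-0.015, 1.0, -0.0, -0.0]
ft_force: [-0.3, 0.7, 0.4]
width: 0.0432
grip_force: 0.0
```

>>> arm_command(moves=[0,0,0,0,0,0,0,0,0,0,0,0,0,0,0,0,0,0,0,0,0,0,0,0], fingers=0)

```text
time: 10.85
ee_pos: [0.5558, 0.3015, 0.1051]
eef_rot: [-0.016, 1.0, 0.001, 0.0]
ft_force: [0.0, 1.3, 0.6]
width: 0.0163
grip_force: 12.0
```

>>> arm_command(moves=[0,0,-1,0,0,0,-2,0,0,0,-3,0,0,0,-3,0,0,0,-3,0,0,0,-3,0,0,0,-3,0,0,0,-2,0,0,0,0,0])

```text
time: 11.6
ee_pos: [0.5569, 0.3012, 0.3107]
eef_rot: [-0.016, 1.0, 0.002, 0.003]
ft_force: [0.7, 0.3, -0.1]
width: 0.0157
grip_force: 12.0
```

Run:
```python
from h import *
god(-.070,-.013,.30,169.3)
```

```text
t 11.60 pos [0.5569 0.3012 0.3107] xaxis deg -178.20 z [ 0.006  0.004 -1.   ] F [ 0.7  0.3 -0.1] w 0.0157 g 12.0 q [-0.7   0.31  0.17  1.31 -0.05  1.52  1.07]
target 0.483303520315296 -0.005652451003773192 0.3 shift cm [  8.33 -30.44   0.9 ] turn 12.5
```

>>> arm_command(moves=[0.8,-3,0,0,0.8,-3,0,0,0.8,-3,0,0,0.8,-3,0,0,0.8,-3,0,0,0.8,-3,0,0,0.9,-3.1,0,0,0.9,-3.1,0,0,0.9,-3.1,0,0,0.8,-3.1,0,6.2,0,0,0,6.3,0,0,0,0])

```text
time: 12.6
ee_pos: [0.4818, -0.0076, 0.305]
eef_rot: [0.097, 0.995, 0.0, 0.0]
ft_force: [-0.6, 0.5, -1.1]
width: 0.0158
grip_force: 12.0
```

Run:
```python
from h import *
god(-.070,-.013,.118,169.3)
```

```text
t 12.60 pos [ 0.4818 -0.0076  0.305 ] xaxis deg 168.81 z [ 0.     0.001 -1.   ] F [-0.6  0.5 -1.1] w 0.0158 g 12.0 q [-0.44 -0.04  0.35  1.71  0.01  1.47  1.29]
target 0.483303520315296 -0.005652451003773192 0.118 shift cm [-0.1   0.21 18.7 ] turn -0.5
```

>>> arm_command(moves=[-0.1,0.2,3,-0.5,0,0,3,0,0,0,3,0,0,0,3,0,0,0,3,0,0,0,2.5,0,0,0,1.2,0,0,0,0.4,0,0,0,0,0])

```text
time: 13.35
ee_pos: [0.4831, -0.003, 0.1128]
eef_rot: [0.087, 0.996, -0.0, -0.001]
ft_force: [0.0, -0.6, -0.6]
width: 0.0158
grip_force: 12.0
```

>>> arm_command(moves=[0,0,0.3,0,0,0,0.3,0,0,0,0.1,0,0,0,0,0], squeeze=4)

```text
time: 13.68
ee_pos: [0.4846, -0.0035, 0.1075]
eef_rot: [0.088, 0.996, 0.0, 0.001]
ft_force: [0.0, 0.2, 3.0]
width: 0.0164
grip_force: 4.0
```

>>> arm_command(moves=[-1,0,0.1,0,-1,0,0.1,0,-1,0,0.3,0,-1,0,0.3,0,-1,0,0.4,0,-0.9,0,0.5,0,-0.9,0,0.6,0,-0.8,0,0.6,0,-0.7,0,0.8,0,-0.7,0,0.8,0,-0.5,0,0.8,0,-0.4,0,0.7,0])

```text
time: 14.68
ee_pos: [0.5813, -0.0216, 0.0453]
eef_rot: [0.089, 0.996, -0.0, -0.0]
ft_force: [0.5, 0.1, 0.8]
width: 0.0164
grip_force: 4.0
```

>>> arm_command(moves=[0,0,0,0,0,0,0,0,0,0,0,0,0,0,0,0,0,0,0,0], fingers=35)

```text
time: 15.1
ee_pos: [0.5812, -0.0212, 0.0471]
eef_rot: [0.089, 0.996, 0.0, 0.0]
ft_force: [0.2, -0.2, -0.3]
width: 0.0298
grip_force: 0.0
```

>>> arm_command(moves=[0,0,-2,0,0,0,-3,0,0,0,-3,0,0,0,-3,0,0,0,-3,0,0,0,-3,0,0,0,-3,0,0,0,-3,0,0,0,-2,0], squeeze=12)

```text
time: 15.85
ee_pos: [0.5815, -0.0214, 0.3002]
eef_rot: [0.089, 0.996, 0.001, 0.002]
ft_force: [-0.0, -0.1, 0.2]
width: 0.0309
grip_force: 0.0
```

Run:
```python
from h import *
go(.512,.300,.29,91.8)
```

```text
t 15.85 pos [ 0.5815 -0.0214  0.3002] xaxis deg 169.82 z [ 0.004  0.001 -1.   ] F [-0.  -0.1  0.2] w 0.0309 g 0.0 q [-0.38  0.21  0.4   1.48 -0.08  1.47  1.42]
target 0.512 0.3 0.29 shift cm [12.52 30.41  1.02] turn 78.0
```

>>> arm_command(moves=[1.2,3,0,0,1.2,3,0,0,1.2,3,0,0,1.2,3,0,0,1.2,3,0,0,1.3,3,0,0,1.3,3.1,0,0,1.3,3.1,0,0,1.3,3.1,0,0,1.3,3.1,0,7,0,0,0,7,0,0,0,7], fingers=50)

```text
time: 16.85
ee_pos: [0.5104, 0.3026, 0.2965]
eef_rot: [0.269, 0.963, 0.0, -0.0]
ft_force: [-0.0, -1.4, 0.3]
width: 0.0435
grip_force: 0.0
```

>>> arm_command(moves=[0,0,0,7,0,0,0,7,0,0,0,7,0,0,0,7,0,0,0,7,0,0,0,7,0,0,0,7,0,0,0,7,0,0,0,1,0,0,0,0])

```text
time: 17.68
ee_pos: [0.5116, 0.3, 0.2969]
eef_rot: [0.695, 0.719, 0.0, -0.0]
ft_force: [-1.0, -0.8, -0.5]
width: 0.0435
grip_force: 0.0
```

Run:
```python
from h import *
crop("top","t4",150,140,160,110,5)
go(.512,.300,.098,91.8)
```

```text
t 17.73 pos [0.5117 0.3    0.2968] xaxis deg 92.05 z [ 0.  0. -1.] F [-0.1  0.1  0.4] w 0.0435 g 0.0 q [-0.87  0.23  0.32  1.45 -0.07  1.47 -0.52]
target 0.512 0.3 0.098 shift cm [-0.    0.03 19.88] turn 0.3
```

View pics/t4.png

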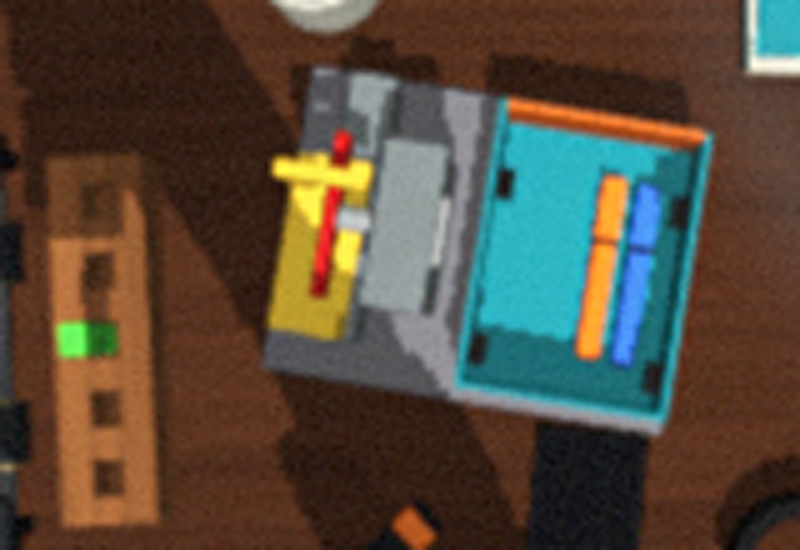

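Orange lies flat beside blue, and green remains alone in the holder at (85,340).

>>> arm_command(moves=[0,0,3,0,0,0,3,0,0,0,3,0,0,0,3,0,0,0,3,0,0,0,2.5,0,0,0,1.5,0,0,0,0.6,0,0,0,0,0])

```text
time: 18.48
ee_pos: [0.5111, 0.2996, 0.0994]
eef_rot: [0.695, 0.719, -0.001, -0.0]
ft_force: [0.9, -0.1, 0.9]
width: 0.0438
grip_force: 0.0
```

>>> arm_command(moves=[0,0,0,0,0,0,0,0,0,0,0,0,0,0,0,0,0,0,0,0,0,0,0,0], fingers=0)

```text
time: 18.98
ee_pos: [0.5122, 0.3003, 0.1014]
eef_rot: [0.696, 0.718, 0.001, 0.0]
ft_force: [-0.7, -0.8, 4.2]
width: 0.0198
grip_force: 12.0
```

>>> arm_command(moves=[0,0,-1,0,0,0,-2,0,0,0,-3,0,0,0,-3,0,0,0,-3,0,0,0,-3,0,0,0,-3,0,0,0,-2.5,0,0,0,0,-7,0,0,0,-7,0,0,0,-7,0,0,0,-7])

```text
time: 19.98
ee_pos: [0.5117, 0.2998, 0.3064]
eef_rot: [0.499, 0.867, 0.0, 0.0]
ft_force: [0.1, -0.5, 0.1]
width: 0.0198
grip_force: 12.0
```

>>> arm_command(moves=[0,0,0,-7,0,0,0,-7,0,0,0,-7,0,0,0,-7,0,0,0,-7,0,0,0,-7,0,0,0,-7,0,0,0,0])

```text
time: 20.65
ee_pos: [0.5117, 0.2997, 0.3062]
eef_rot: [0.094, 0.996, 0.0, 0.0]
ft_force: [-0.3, 0.2, -0.4]
width: 0.0195
grip_force: 12.0
```

Run:
```python
from h import *
god(-.070,.012,.30,169.3)
```

```text
t 20.65 pos [0.5117 0.2997 0.3062] xaxis deg 169.16 z [ 0.  0. -1.] F [-0.3  0.2 -0.4] w 0.0195 g 12.0 q [-0.76  0.23  0.18  1.42 -0.04  1.49  0.81]
target 0.4879537603312608 0.018911247166370476 0.3 shift cm [ -2.95 -28.03   0.62] turn -0.1
```

>>> arm_command(moves=[-0.3,-3,0,0,-0.3,-3,0,0,-0.3,-3,0,0,-0.3,-3,0,0,-0.3,-3,0,0,-0.3,-3,0,0,-0.3,-3,0,0,-0.3,-3,0,0,-0.3,-2.4,0,0,-0.3,-1.2,0,0,0,0,0,0,0,0,0,0])

```text
time: 21.65
ee_pos: [0.4878, 0.0238, 0.3059]
eef_rot: [0.099, 0.995, 0.0, 0.0]
ft_force: [0.1, -0.0, -0.1]
width: 0.0198
grip_force: 12.0
```

Run:
```python
from h import *
god(-.070,.015,.115,169.3)
```

```text
t 21.65 pos [0.4878 0.0238 0.3059] xaxis deg 168.67 z [ 0.     0.001 -1.   ] F [ 0.1 -0.  -0.1] w 0.0198 g 12.0 q [-0.51 -0.02  0.37  1.69  0.01  1.47  1.23]
target 0.4885117891331766 0.02185889094678772 0.115 shift cm [-0.1  -0.19 19.09] turn -0.6
```

>>> arm_command(moves=[-0.1,-0.2,3,-0.6,0,0,3,0,0,0,3,0,0,0,3,0,0,0,3,0,0,0,2.5,0,0,0,1.2,0,0,0,0.5,0,0,0,0,0])

```text
time: 22.4
ee_pos: [0.4878, 0.0226, 0.1126]
eef_rot: [0.092, 0.996, -0.0, -0.001]
ft_force: [-0.2, -0.8, -1.0]
width: 0.0198
grip_force: 12.0
```

>>> arm_command(moves=[0,0,0.3,0,0,0,0.3,0,0,0,0.2,0,0,0,0,0], squeeze=4)

```text
time: 22.73
ee_pos: [0.4885, 0.0214, 0.1058]
eef_rot: [0.092, 0.996, 0.0, 0.0]
ft_force: [0.1, 0.2, 0.0]
width: 0.0197
grip_force: 4.0
```

>>> arm_command(moves=[-1,0,0.1,0,-1,0,0.1,0,-1,0,0.2,0,-1,0,0.3,0,-1,0,0.2,0,0,0,0,0,0,0,0,0])

```text
time: 23.32
ee_pos: [0.5384, 0.0117, 0.0965]
eef_rot: [0.092, 0.996, -0.0, 0.0]
ft_force: [0.9, -0.5, 2.4]
width: 0.0197
grip_force: 4.0
```

>>> arm_command(moves=[0,0,0,0,0,0,0,0,0,0,0,0,0,0,0,0,0,0,0,0,0,0,0,0,0,0,0,0], fingers=40)

```text
time: 23.9
ee_pos: [0.5374, 0.0121, 0.0967]
eef_rot: [0.092, 0.996, 0.0, 0.0]
ft_force: [0.9, 0.3, -0.3]
width: 0.0347
grip_force: 0.0
```

>>> arm_command(moves=[0,0,-2,0,0,0,-3,0,0,0,-3,0,0,0,-3,0,0,0,-3,0,0,0,-3,0,0,0,-3,0,0,0,-3,0], squeeze=30)

```text
time: 24.57
ee_pos: [0.5372, 0.012, 0.3282]
eef_rot: [0.092, 0.996, 0.0, 0.0]
ft_force: [0.5, -0.4, -0.5]
width: 0.0347
grip_force: 0.0
```

Run:
```python
from h import *
go(.35,-.31,.32,-16.6)
```

```text
t 24.57 pos [0.5372 0.012  0.3282] xaxis deg 169.43 z [ 0.  0. -1.] F [ 0.5 -0.4 -0.5] w 0.0347 g 0.0 q [-0.48  0.09  0.41  1.54 -0.04  1.52  1.31]
target 0.35 -0.31 0.32 shift cm [ 12.49 -35.09   0.81] turn -174.0
```

>>> arm_command(moves=[1.8,-3,0,0,1.8,-3,0,0,1.8,-3,0,0,1.8,-3,0,0,1.8,-3,0,0,1.5,-3,0,0,0,0,0,0], fingers=60)

```text
time: 25.15
ee_pos: [0.398, -0.1511, 0.3273]
eef_rot: [0.096, 0.995, 0.001, 0.001]
ft_force: [-0.6, -0.5, 0.4]
width: 0.0521
grip_force: 0.0
```

Run:
```python
from h import *
crop("top","t5",210,130,190,130,4)
st()
```

```text
t 25.20 pos [ 0.3998 -0.1482  0.3272] xaxis deg 169.14 z [ 0.002  0.001 -1.   ] F [ 0.5  0.5 -0. ] w 0.0520 g 0.0 q [-0.35 -0.21  0.51  1.79  0.1   1.54  1.53]
```

View pics/t5.png

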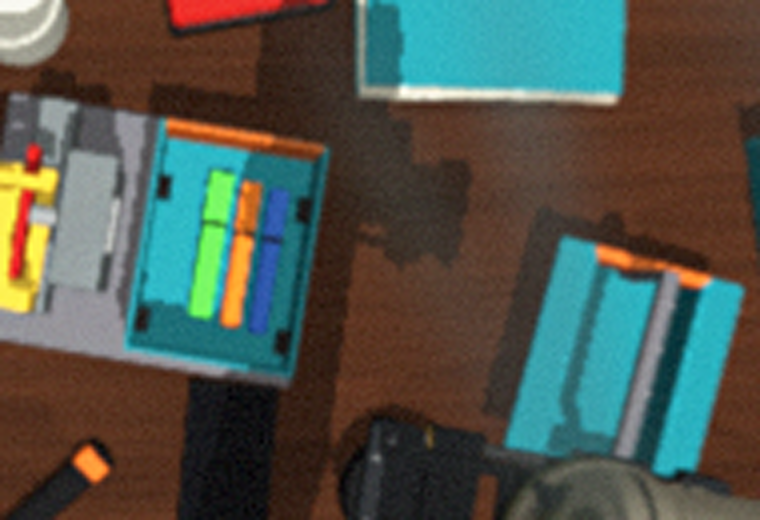

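All three pens lie flat in the lower tote. The upper tote has been knocked about 30 mm towards −x: its flange corners are now at (562,237) and (743,285), and the far handle end is at (668,275).

Run:
```python
from m import *
o=(210,130)
p=P([(562,237),(743,285)],.058,o,4);e=P([(668,275)],.112,o,4)[0]
f=P([(668,275),(625,456)],.112,o,4);d=f[0]-f[1];print('hyaw',np.degrees(np.arctan2(d[1],d[0])))
for y in(-15.5,):
    u=np.array([np.cos(np.radians(y)),np.sin(np.radians(y))])
    print(p, e-.079*u, p.mean(0)-.082*u)
old=P([(330+135/7,170+65/7),(330+452/7,170+150/7)],.058,(0,0),1);print('shift',p-old)
go(.455,-.314,.25,164.5)
```

```text
hyaw -15.117803129286338
[[ 0.5597343  -0.27383094]
 [ 0.51914474 -0.41565475]] [ 0.45130996 -0.3167745 ] [ 0.46042182 -0.3228293 ]
shift [[-0.03183787 -0.00297254]
 [-0.03122944 -0.00267327]]
t 25.20 pos [ 0.3998 -0.1482  0.3272] xaxis deg 169.14 z [ 0.002  0.001 -1.   ] F [ 0.5  0.5 -0. ] w 0.0520 g 0.0 q [-0.35 -0.21  0.51  1.79  0.1   1.54  1.53]
target 0.455 -0.314 0.25 shift cm [ -8.53 -15.25   7.71] turn 4.6
```

>>> arm_command(moves=[-1.7,-3.1,0,0,-1.7,-3.1,0,0,-1.7,-3.1,0,0,-1.7,-3.1,0,0,-1.7,-3.1,0,0,0,0,3,4.8,0,0,3,0,0,0,1.7,0,0,0,0,0])

```text
time: 25.95
ee_pos: [0.4558, -0.3117, 0.2456]
eef_rot: [0.133, 0.991, 0.001, -0.003]
ft_force: [-0.0, 1.1, 0.2]
width: 0.0522
grip_force: 0.0
```

Run:
```python
from h import *
crop("scene","t6",130,100,130,100,6)
go(.4545,-.3172,.086,164.3)
```

```text
t 26.00 pos [ 0.4564 -0.3123  0.2481] xaxis deg 164.70 z [-0.003  0.001 -1.   ] F [-0.1  0.1  1.4] w 0.0522 g 0.0 q [-0.18  0.19  0.8   1.65 -0.14  1.36  1.95]
target 0.4545 -0.3172 0.086 shift cm [ 0.   -0.53 16.21] turn 0.4
```

View pics/t6.png

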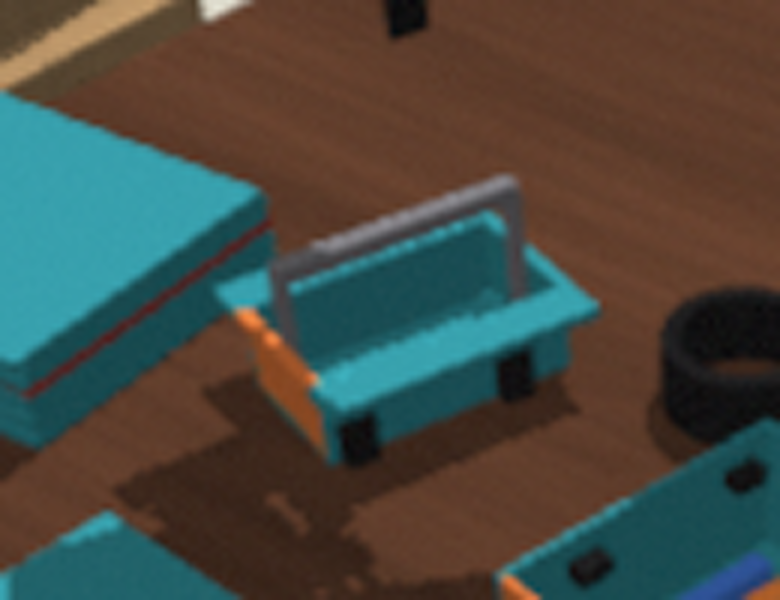

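Run:
```python
from h import *
a=px2w("scene",130+280/6,100+268/6,.109);b=px2w("scene",130+512/6,100+185/6,.109);d=a-b
print(a,b,(a+b)/2,np.degrees(np.arctan2(d[1],d[0])),np.hypot(*d[:2]),w2px("scene",(.4564,-.3123,.248)))
```

```text
[ 0.52669543 -0.33566168  0.109     ] [ 0.38406623 -0.28961427  0.109     ] [ 0.45538083 -0.31263798  0.109     ] -17.892516882627287 0.14987813014058654 (np.float64(191.74208536888386), np.float64(100.8148695790165))
```

>>> arm_command(moves=[0,-0.5,3,0.4,0,0,3,0,0,0,3,0,0,0,3,0,0,0,2,0,0,0,1.5,0,0,0,0.7,0,0,0,0,0])

```text
time: 26.67
ee_pos: [0.4557, -0.3179, 0.0875]
eef_rot: [0.137, 0.991, 0.0, -0.0]
ft_force: [0.1, 0.6, 1.0]
width: 0.0518
grip_force: 0.0
```

>>> arm_command(moves=[0,0,0,0,0,0,0,0,0,0,0,0,0,0,0,0,0,0,0,0,0,0,0,0,0,0,0,0], fingers=0, squeeze=40)

```text
time: 27.25
ee_pos: [0.4553, -0.318, 0.0878]
eef_rot: [0.137, 0.991, 0.0, 0.0]
ft_force: [0.9, 3.2, -1.3]
width: 0.0134
grip_force: 37.7
```

>>> arm_command(moves=[0,0,-1,0,0,0,-2,0,0,0,-2.5,0,0,0,-2.5,0,0,0,-2.5,0,0,0,-2.5,0,0,0,-1.5,0,0,0,0,0])

```text
time: 27.92
ee_pos: [0.4559, -0.3195, 0.2361]
eef_rot: [0.137, 0.991, -0.001, 0.002]
ft_force: [-0.2, -0.4, -2.5]
width: 0.0131
grip_force: 39.9
```

>>> arm_command(moves=[-0.4,2,0,0,-0.4,2,0,0,-0.4,2,0,0,-0.4,2,0,0,-0.4,2,0,0,-0.4,2,0,0,-0.4,2,0,0,-0.4,2,0,0,0,0,0,4,0,0,0,6,0,0,0,6,0,0,0,6])

```text
time: 28.92
ee_pos: [0.5286, -0.173, 0.2313]
eef_rot: [0.326, 0.945, -0.0, -0.001]
ft_force: [0.3, -0.3, -2.6]
width: 0.0138
grip_force: 39.9
```

>>> arm_command(moves=[0,0,0,6,0,0,0,6,0,0,0,6,0,0,0,6,0,0,0,6,0,0,0,6,0,0,0,6,0,0,0,6,0,0,0,6,0,0,0,6,0,0,0,6,0,0,0,6])

```text
time: 29.92
ee_pos: [0.5286, -0.1731, 0.2314]
eef_rot: [0.82, 0.573, -0.001, -0.001]
ft_force: [-0.3, 0.2, -4.0]
width: 0.0132
grip_force: 39.9
```

>>> arm_command(moves=[0,0,0,6,0,0,0,6,0,0,0,6,0,0,0,6,0,0,0,6,0,0,0,6,0,0,0,6,0,0,0,6,0,0,0,6,0,0,0,6,0,0,0,6,0,0,0,0])

```text
time: 30.92
ee_pos: [0.5287, -0.1729, 0.2315]
eef_rot: [0.999, 0.034, -0.001, 0.0]
ft_force: [0.4, -0.3, -3.2]
width: 0.0134
grip_force: 39.9
```

Run:
```python
from h import *
god(0,0,.23,-10.7)
crop("scene","t7",130,70,170,127,4)
cv2.imwrite("pics/t7t.png",r.camera("top")[:,:,::-1])
```

```text
t 30.92 pos [ 0.5287 -0.1729  0.2315] xaxis deg 3.94 z [-0.002 -0.    -1.   ] F [ 0.4 -0.3 -3.2] w 0.0134 g 39.9 q [-0.71  0.31  1.16  1.68 -0.29  1.35 -1.01]
target 0.5545 -0.0059 0.23 shift cm [  3.72 -16.49   0.14] turn 14.6
```

View pics/t7.png

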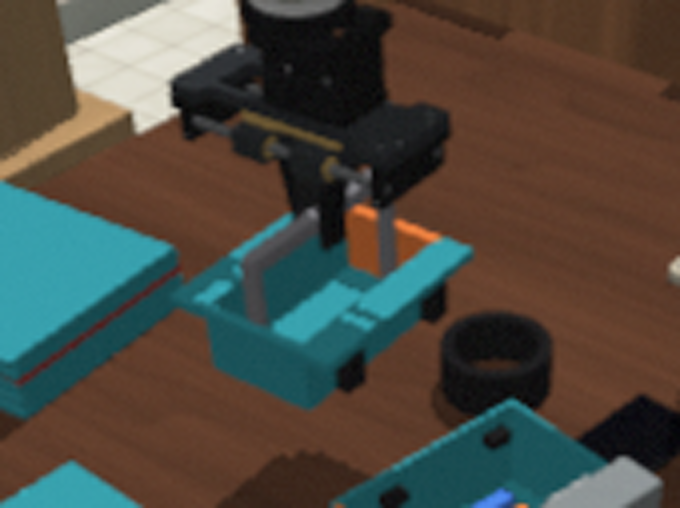

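>>> arm_command(moves=[0,0,0,5,0,0,0,5,0,0,0,4.6,0,-2,0,0,-0.1,-2,0,0,-0.1,-2,0,0,-0.1,-2,0,0,-0.1,-2,0,0,-0.1,-2,0,0,-0.1,-2,0,0,0,-1.5,0,0,0,0,0,0])

```text
time: 32.02
ee_pos: [0.5518, -0.0155, 0.2321]
eef_rot: [0.996, -0.087, -0.0, -0.0]
ft_force: [0.8, 0.7, -3.1]
width: 0.0134
grip_force: 39.9
```

Run:
```python
from h import *
god(0,0,.23,-10.72)
crop("top","t8",205,120,110,125,5)
```

```text
t 32.02 pos [ 0.5518 -0.0155  0.2321] xaxis deg -9.94 z [-0.001  0.001 -1.   ] F [ 0.8  0.7 -3.1] w 0.0134 g 39.9 q [-1.05  0.32  1.21  1.69 -0.3   1.35 -1.53]
target 0.5545 -0.0059 0.23 shift cm [ 0.1  -0.99  0.21] turn 0.8
```

View pics/t8.png

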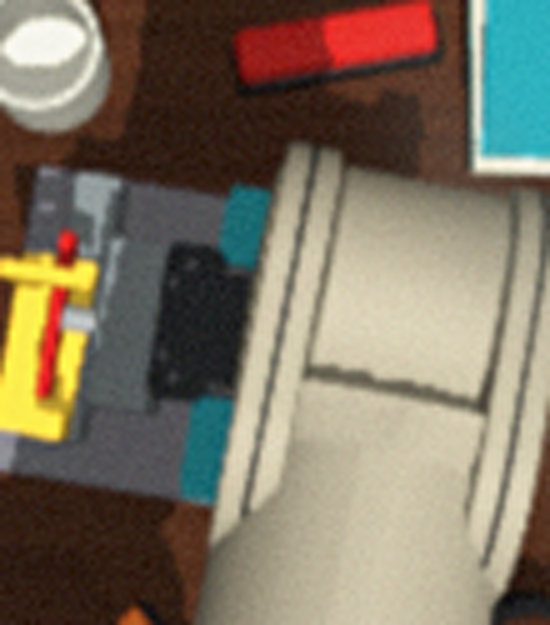

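Run:
```python
from m import *
p=P([(229,186),(182,497)],.202,(205,120),5);d=p[0]-p[1]
print(p,np.hypot(*d),np.degrees(np.arctan2(d[1],d[0])))
s,e=st();R2=np.array([[np.cos(DY),np.sin(DY)],[-np.sin(DY),np.cos(DY)]])
print('rel tcp in dock axes',(R2@(p-s['ee_pos'][:2]).T).T)
```

```text
[[0.64816923 0.04098913]
 [0.47571812 0.06995839]] 0.17486739325927478 -9.535816419437726
t 32.07 pos [ 0.5515 -0.0177  0.2322] xaxis deg -10.06 z [-0.001  0.    -1.   ] F [ 0.2 -0.4 -3.8] w 0.0134 g 39.9 q [-1.05  0.32  1.21  1.69 -0.3   1.35 -1.53]
rel tcp in dock axes [[ 0.08405167  0.07560886]
 [-0.09077838  0.07199498]]
```

>>> arm_command(moves=[0.2,-1.1,0,0.7,0,0,1,0,0,0,0,0,0,0,0,0])

```text
time: 32.4
ee_pos: [0.5547, -0.0098, 0.2218]
eef_rot: [0.995, -0.097, -0.001, 0.0]
ft_force: [0.2, -0.2, -3.9]
width: 0.0139
grip_force: 39.9
```

>>> arm_command(moves=[0,0,0,0])

```text
time: 32.48
ee_pos: [0.5551, -0.0099, 0.2224]
eef_rot: [0.995, -0.097, -0.0, 0.0]
ft_force: [0.1, -0.1, -2.4]
width: 0.0137
grip_force: 39.9
```

>>> arm_command(moves=[0,0,0,0])

```text
time: 32.57
ee_pos: [0.5553, -0.0097, 0.2227]
eef_rot: [0.995, -0.097, 0.0, -0.0]
ft_force: [-0.6, 0.0, -3.1]
width: 0.0133
grip_force: 39.9
```

Run:
```python
from h import *
god(.0015,0,.2,-10.72)
```

```text
t 32.57 pos [ 0.5553 -0.0097  0.2227] xaxis deg -11.11 z [ 0.  0. -1.] F [-0.6  0.  -3.1] w 0.0133 g 39.9 q [-1.04  0.34  1.2   1.69 -0.32  1.34 -1.54]
target 0.5559738218902086 -0.006179014400957889 0.2 shift cm [ 0.   -0.36  2.27] turn -0.4
```

>>> arm_command(moves=[0,-0.35,1,-0.4,0,0,1,0,0,0,1,0,0,0,0,0,0,0,0,0])

```text
time: 32.98
ee_pos: [0.5554, -0.0058, 0.1917]
eef_rot: [0.996, -0.093, -0.001, 0.0]
ft_force: [0.4, -0.5, -3.0]
width: 0.0138
grip_force: 39.9
```

>>> arm_command(moves=[0,0,0.4,0,0,0,0.4,0,0,0,0.3,0,0,0,0,0])

```text
time: 33.32
ee_pos: [0.5557, -0.0056, 0.181]
eef_rot: [0.996, -0.093, -0.0, -0.0]
ft_force: [0.1, 0.9, -4.5]
width: 0.0138
grip_force: 39.9
```

Run:
```python
from h import *
god(.0015,0,.168,-10.72)
crop("scene","t9",190,110,130,100,6)
```

```text
t 33.32 pos [ 0.5557 -0.0056  0.181 ] xaxis deg -10.67 z [-0.001  0.    -1.   ] F [ 0.1  0.9 -4.5] w 0.0138 g 39.9 q [-1.01  0.38  1.17  1.75 -0.36  1.26 -1.51]
target 0.5559738218902086 -0.006179014400957889 0.168 shift cm [0.04 0.05 1.3 ] turn 0.1
```

View pics/t9.png

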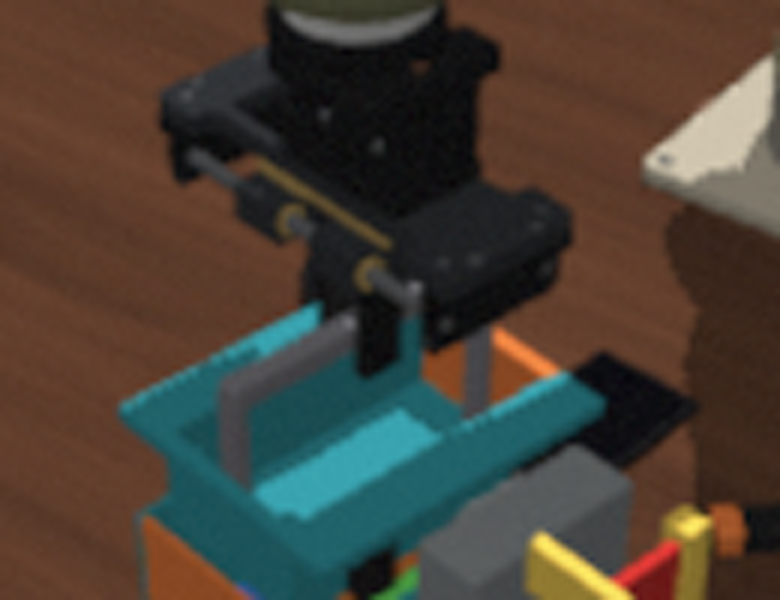

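The upper tote is entering the lower one without contact, with its orange end at −x. I'll keep lowering.

>>> arm_command(moves=[0,0,0.3,0,0,0,0.3,0,0,0,0.3,0,0,0,0.2,0,0,0,0,0])

```text
time: 33.78
ee_pos: [0.5557, -0.0056, 0.1701]
eef_rot: [0.996, -0.093, -0.0, 0.0]
ft_force: [0.5, -1.1, -4.1]
width: 0.0138
grip_force: 39.9
```

>>> arm_command(moves=[0,0,0.2,0,0,0,0.1,0,0,0,0,0])

```text
time: 34.03
ee_pos: [0.556, -0.0058, 0.1676]
eef_rot: [0.996, -0.093, 0.0, 0.0]
ft_force: [0.3, 0.8, -3.2]
width: 0.0138
grip_force: 39.9
```

>>> arm_command(moves=[0,0,0.1,0,0,0,0.1,0,0,0,0.1,0,0,0,0,0])

```text
time: 34.37
ee_pos: [0.5565, -0.0062, 0.1672]
eef_rot: [0.996, -0.093, 0.0, -0.001]
ft_force: [-12.7, 1.1, 27.9]
width: 0.0134
grip_force: 39.9
```

>>> arm_command(moves=[0,0,-0.2,0,0,0,0,0])

```text
time: 34.53
ee_pos: [0.5564, -0.006, 0.1673]
eef_rot: [0.996, -0.093, 0.001, -0.0]
ft_force: [-1.5, -4.1, 4.3]
width: 0.0132
grip_force: 39.9
```

>>> arm_command(moves=[0,0,0,0,0,0,0,0,0,0,0,0,0,0,0,0,0,0,0,0], fingers=50)

```text
time: 34.95
ee_pos: [0.5559, -0.0055, 0.1664]
eef_rot: [0.996, -0.093, -0.0, -0.0]
ft_force: [-0.0, -0.8, 0.5]
width: 0.0383
grip_force: 0.0
```

>>> arm_command(moves=[0,0,-2,0,0,0,-3,0,0,0,-3,0,0,0,-3,0,0,0,-3,0,0,0,-2,0,0,3,0,0,0,3,0,0,0,3,0,0,0,3,0,0,0,3,0,0,0,0,0,0])

```text
time: 35.95
ee_pos: [0.5258, -0.1598, 0.3271]
eef_rot: [0.995, -0.097, 0.0, 0.0]
ft_force: [0.0, -0.7, 0.4]
width: 0.0433
grip_force: 0.0
```

Run:
```python
from h import *
crop("top","t10",195,135,120,110,6)
st()
```

```text
t 36.00 pos [ 0.5269 -0.1569  0.3268] xaxis deg -11.03 z [ 0. -0. -1.] F [ 0.8  1.1 -0.1] w 0.0435 g 0.0 q [-0.83  0.25  1.25  1.53 -0.23  1.53 -1.34]
```

View pics/t10.png

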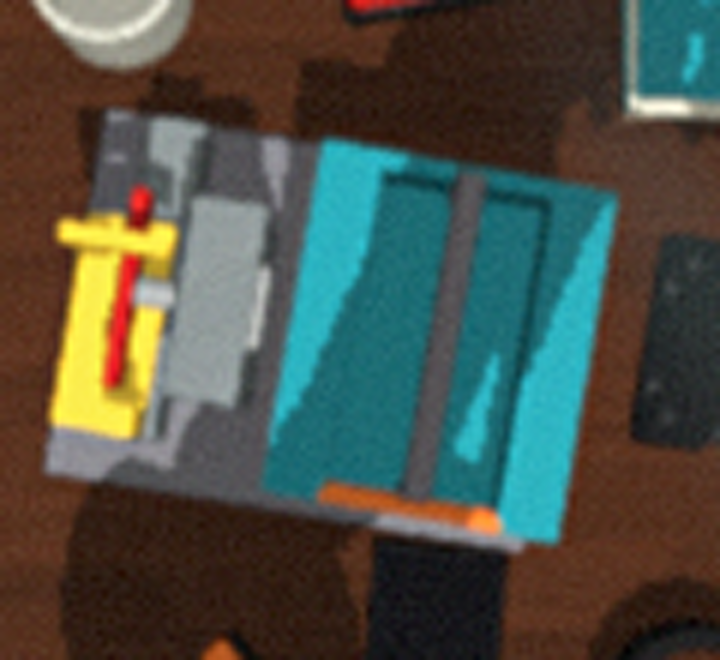

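>>> arm_command(moves=[0,0,0,-7,0,0,0,-7,0,0,0,-7,0,0,0,-7,0,0,0,-7,0,0,0,-7,0,0,0,-7,0,0,0,-7,0,0,0,-7,0,0,0,-7,0,0,0,-7,0,0,0,-7], fingers=0, squeeze=20)

```text
time: 37.0
ee_pos: [0.5286, -0.1518, 0.3264]
eef_rot: [0.8, 0.6, 0.0, -0.0]
ft_force: [-0.2, -0.2, -0.1]
width: 0.0003
grip_force: 0.0
```

Run:
```python
from m import *
fit([(.084,.074),(.084,-.074),(-.084,-.074),(-.084,.074)],P([(322,138),(618,192),(560,543),(265,490)],.138,(195,135),6))
print('plate ends',P([(137,215),(113,385)],.142,(195,135),6))
print('expected',dk(.05,.155),dk(-.05,.155))
print('paddle -x face ends', P([(58,245),(170,258)],.17,(195,135),6), 'exp',dk(.014,.185),dk(.014,.132))
god(-.018,.197,.30,79.3)
```

```text
origin [ 0.5535 -0.0094] yaw -10.76 scale 1.026
plate ends [[0.61758216 0.13928216]
 [0.53416097 0.1521756 ]]
expected [0.63245888 0.13709445] [0.53420409 0.15569541]
paddle -x face ends [[0.60105333 0.17443848]
 [0.59391108 0.12100928]] exp [0.60266745 0.17326723] [0.59280894 0.12119219]
t 37.00 pos [ 0.5286 -0.1518  0.3264] xaxis deg 73.77 z [-0.  0. -1.] F [-0.2 -0.2 -0.1] w 0.0003 g 0.0 q [-0.66  0.17  0.99  1.53 -0.14  1.52  0.05]
target 0.5734580286432994 0.19101011439222682 0.3 shift cm [34.17 -5.27  2.65] turn -5.5
```

>>> arm_command(moves=[0,0,0,-5.5,3.1,-0.2,0,0,3.1,-0.2,0,0,3.1,-0.2,0,0,3.1,-0.2,0,0,3.1,-0.2,0,0,3.1,-0.2,0,0,3.1,-0.2,0,0,3.2,-0.2,0,0,3.2,-0.2,0,0,3.2,-0.2,0,0,3.2,0,0,0])

```text
time: 38.0
ee_pos: [0.5748, 0.1924, 0.3264]
eef_rot: [0.772, 0.636, 0.0, -0.0]
ft_force: [0.1, 0.5, -0.0]
width: 0.0007
grip_force: 0.0
```

>>> arm_command(moves=[0,0,3,0,0,0,3,0,0,0,3,0,0,0,0,0,0,0,0,0])

```text
time: 38.42
ee_pos: [0.5744, 0.1901, 0.236]
eef_rot: [0.772, 0.635, -0.001, -0.0]
ft_force: [-0.2, 1.0, 0.4]
width: 0.0004
grip_force: 0.0
```

Run:
```python
from h import *
god(-.018,.197,.113,79.3)
```

```text
t 38.42 pos [0.5744 0.1901 0.236 ] xaxis deg 78.89 z [-0.002 -0.001 -1.   ] F [-0.2  1.   0.4] w 0.0004 g 0.0 q [-0.99  0.34  0.76  1.53 -0.24  1.37 -0.4 ]
target 0.5734580286432994 0.19101011439222682 0.113 shift cm [ 0.09 -0.09 12.3 ] turn -0.4
```

>>> arm_command(moves=[0,-0.1,3,-0.4,0,0,3,0,0,0,3,0,0,0,2,0,0,0,1.2,0,-1,0,0,0,-1,0,0,0,-0.5,0,0,0,0,0,0,0,0,0,0,0])

```text
time: 39.25
ee_pos: [0.5711, 0.1656, 0.1166]
eef_rot: [0.77, 0.638, 0.002, 0.0]
ft_force: [3.7, 4.2, 4.1]
width: 0.0003
grip_force: 2.0
```

>>> arm_command(moves=[-0.5,0,0,0,-0.5,0,0,0,-0.5,0,0,0,0,0,0,0,0,0,0,0])

```text
time: 39.67
ee_pos: [0.5685, 0.1527, 0.1164]
eef_rot: [0.77, 0.638, 0.003, -0.0]
ft_force: [4.2, 8.9, 3.1]
width: 0.0005
grip_force: 4.3
```

Run:
```python
from h import *
god(-.018,.1445,.113,79.3)
crop("scene","t11",230,110,130,100,6)
```

```text
t 39.67 pos [0.5685 0.1527 0.1164] xaxis deg 79.33 z [ 0.004  0.004 -1.   ] F [4.2 8.9 3.1] w 0.0005 g 4.3 q [-0.93  0.4   0.73  1.73 -0.29  1.12 -0.29]
target 0.5636925246097733 0.13942634823492508 0.113 shift cm [-1.39 -0.23  0.34] turn 0.0
```

View pics/t11.png

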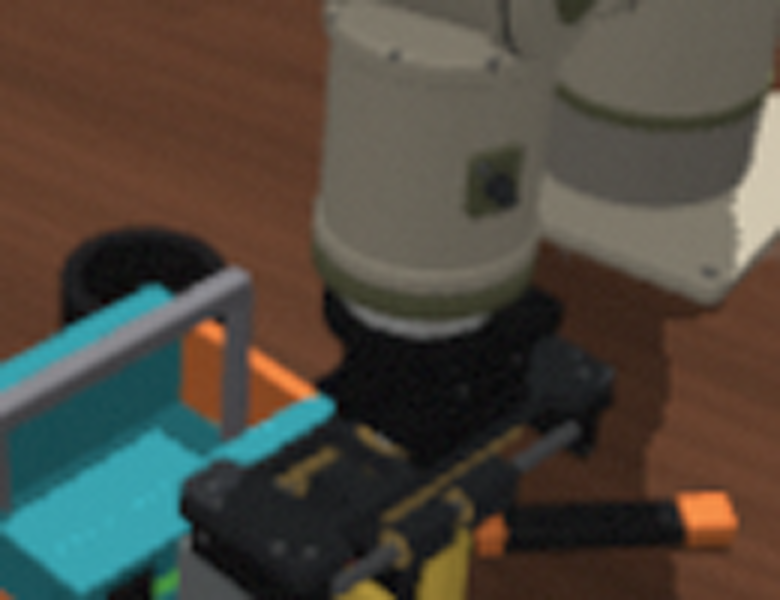

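>>> arm_command(moves=[-0.4,0,0,0,-0.4,0,0,0,-0.3,0,0,0,-0.3,0,0,0,0,0,0,0,0,0,0,0])

```text
time: 40.22
ee_pos: [0.5669, 0.1446, 0.1167]
eef_rot: [0.768, 0.64, 0.006, -0.001]
ft_force: [11.4, 23.8, -4.7]
width: 0.0004
grip_force: 12.5
```

Run:
```python
from h import *
god(-.018,.1445,.113,79.3)
```

```text
t 40.22 pos [0.5669 0.1446 0.1167] xaxis deg 79.61 z [ 0.007  0.009 -1.   ] F [11.4 23.8 -4.7] w 0.0004 g 12.5 q [-0.92  0.39  0.74  1.74 -0.29  1.12 -0.27]
target 0.5636925246097733 0.13942634823492508 0.113 shift cm [-0.57 -0.22  0.37] turn 0.3
```

>>> arm_command(moves=[0,0.4,0,0,0,0.4,0,0,0,0.4,0,0,0,0.4,0,0,0,0.4,0,0,0,0.4,0,0,0,0,0,0])

```text
time: 40.8
ee_pos: [0.5854, 0.1412, 0.1145]
eef_rot: [0.768, 0.641, 0.001, -0.005]
ft_force: [-10.2, 25.5, 0.5]
width: 0.0006
grip_force: 12.0
```

>>> arm_command(moves=[0,0.3,0,0,0,0.3,0,0,0,0.3,0,0,0,0.3,0,0,0,0,0,0])

```text
time: 41.22
ee_pos: [0.5969, 0.1391, 0.1144]
eef_rot: [0.768, 0.641, 0.001, -0.006]
ft_force: [-11.1, 24.7, 1.6]
width: 0.0001
grip_force: 11.9
```

Run:
```python
from h import *
god(.029,.1505,.113,79.3)
```

```text
t 41.22 pos [0.5969 0.1391 0.1144] xaxis deg 79.68 z [-0.006  0.01  -1.   ] F [-11.1  24.7   1.6] w 0.0001 g 11.9 q [-0.85  0.46  0.72  1.65 -0.34  1.15 -0.22]
target 0.6109883347734749 0.1365791845657457 0.113 shift cm [0.   1.43 0.13] turn 0.4
```

>>> arm_command(moves=[0,0.3,0,0,0,0.3,0,0,0,0.3,0,0,0,0.3,0,0,0,0.2,0,0,0,0,0,0])

```text
time: 41.72
ee_pos: [0.6094, 0.1368, 0.1143]
eef_rot: [0.768, 0.641, -0.0, -0.007]
ft_force: [-19.4, 23.7, 7.5]
width: 0.0002
grip_force: 17.7
```

Run:
```python
from h import *
god(.029,.1505,.113,79.3)
```

```text
t 41.72 pos [0.6094 0.1368 0.1143] xaxis deg 79.70 z [-0.009  0.01  -1.   ] F [-19.4  23.7   7.5] w 0.0002 g 17.7 q [-0.83  0.49  0.71  1.62 -0.35  1.17 -0.21]
target 0.6109883347734749 0.1365791845657457 0.113 shift cm [0.01 0.16 0.13] turn 0.4
```

>>> arm_command(moves=[0,0.2,0,0,0,0.1,0,0,0,0,0,0,0,0,0,0])

```text
time: 42.05
ee_pos: [0.6097, 0.1368, 0.1142]
eef_rot: [0.767, 0.641, -0.002, -0.009]
ft_force: [-36.5, 24.4, 17.8]
width: 0.0005
grip_force: 24.9
```

Run:
```python
from h import *
god(.029,.1505,.113,79.3)
```

```text
t 42.05 pos [0.6097 0.1368 0.1142] xaxis deg 79.74 z [-0.014  0.011 -1.   ] F [-36.5  24.4  17.8] w 0.0005 g 24.9 q [-0.82  0.5   0.71  1.61 -0.36  1.18 -0.21]
target 0.6109883347734749 0.1365791845657457 0.113 shift cm [0.   0.14 0.12] turn 0.4
```

>>> arm_command(moves=[0,-0.4,0,0,0,-0.2,0,0,0.4,0,0,0,0.5,0,0,0,1,0,0,0,2,0,0,0,2,0,0,0,0,0,-3,0,0,0,-3,0,0,0,-3,0,0,0,-3,0,0,0,-3,0])

```text
time: 43.05
ee_pos: [0.6214, 0.1851, 0.2668]
eef_rot: [0.77, 0.637, 0.0, 0.0]
ft_force: [-0.2, 0.3, 0.5]
width: 0.0004
grip_force: 0.0
```

>>> arm_command(moves=[2,0,-2,0,3,0,0,0,3,0,0,0,3,0,0,0,3,0,0,0,3,0,0,0])

```text
time: 43.55
ee_pos: [0.6533, 0.3539, 0.2854]
eef_rot: [0.77, 0.638, 0.0, 0.0]
ft_force: [0.8, -0.7, 0.1]
width: 0.0005
grip_force: 0.0
```

Run:
```python
from h import *
st()
a=r.camera("top")[135:245,185:315,::-1];b=r.camera("scene")[110:220,190:320,::-1]
cv2.imwrite("pics/fin.png",cv2.resize(np.vstack([a,b]),None,fx=2.7*1,fy=2.7,interpolation=cv2.INTER_CUBIC))
```

```text
t 43.55 pos [0.6533 0.3539 0.2854] xaxis deg 79.24 z [ 0. -0. -1.] F [ 0.8 -0.7  0.1] w 0.0005 g 0.0 q [-0.92  0.67  0.69  0.99 -0.41  1.6  -0.54]
```

View pics/fin.png

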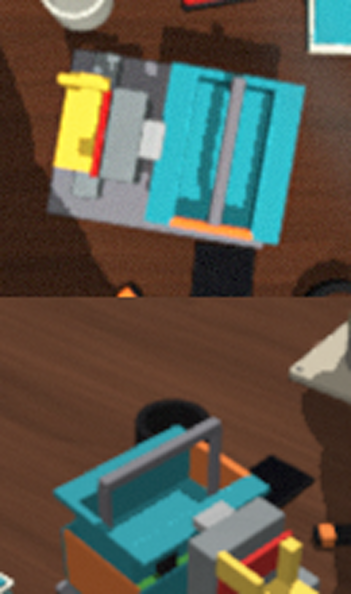

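Run:
```python
from m import *
R2=np.array([[np.cos(DY),np.sin(DY)],[-np.sin(DY),np.cos(DY)]])
p=P([(59,83),(107,90)],.17,(185,135),2.7);print((R2@(p-DO).T).T)
p=P([(89,153),(80,140)],.14,(185,135),2.7);print('post',(R2@(p-DO).T).T)
```

```text
[[0.04187978 0.18472195]
 [0.04316964 0.13314195]]
post [[-0.02554156  0.1435949 ]
 [-0.01318953  0.15574324]]
```

The tote is stacked, the bolt nose reaches over its flange, and the keeper is fully across in front of the plate.

```bash
python3 -c "
from bench import r
print(r.close_job())"
```

```text
the job is handed in; nothing more can be done
None
```

The job is handed in: all three highlighters present (blue, orange and green) lie flat in the lower tote, the upper tote is turned and stacked on the ledges, and the bolt is pressed in and trapped by the keeper, which I pushed to its stop.

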